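# Start the ceiling fan from the table buttons

## Robot

A 6-joint arm with a two-finger parallel gripper is mounted at the origin on the work surface. World frame = base frame: x ahead of the robot, y to its left, z up, the work surface at z = 0. Lengths are in m, angles in rad, forces in N, time in s.
With the tool pointing down it reaches from about 0.325 to 0.9 m from the base axis. Payload 6.1 kg.
Tool frame: the origin (TCP) lies midway between the tips of the shut fingers; the grasp point (between the pads) lies 19 mm behind it; z points along the fingers, y is the line along which they close (so a half turn about z gives the same grasp; the last joint's range is limited). The gripper opens to 85 mm and grips with 20 to 120 N. Pads are 22 mm wide; open, the fingers measure 114 mm over their backs; the gripper's body (76 mm by 85 mm) begins 54 mm behind the grasp point. The pads swing forward as they close: fully open they stand 13 mm farther back than shut.
Start: joints at [1.216, 0.22, 1.526, -0, 1.395, -0.126], TCP at [0.142, 0.609, 0.231] pointing down, gripper open.
Joint ranges: [-2.98, 2.98], [-0.91, 2.08], [0.09, 2.57], [-1.24, 4.39], [0.2, 2.65], [-2.68, 2.68]. Speed limits (rad/s): [2.57, 2.57, 3.01, 3.14, 3.14, 3.14].

## Interface

Orientations are given as [roll, pitch, yaw] about the fixed x, y, z axes, in that order (R = Rz(yaw) Ry(pitch) Rx(roll)).
In Python, from plant import movep, move_l, set_joints, gripper_to, hold, inverse_kinematics, observe, get_image, get_calibration, Unreachable, job_done gives the robot as it stands. Calls block until the motion is done:
- movep(position, orientation): joint-space move of the TCP to a pose.
- move_l(position, feed=0.15, rotation=None, max_force=None): straight line of the TCP; rotation=None keeps the orientation; feed is the mean speed in m/s. With max_force (N) it stops when the force on the tool has changed by that much, and returns True; else False.
- set_joints(angles): joint-space move.
- gripper_to(opening, f_grip=None): finger opening in m; f_grip is the grip in N (None keeps the last); returns when the fingers have stopped.
- hold(seconds).
- inverse_kinematics(position, orientation): joint angles nearest the present ones, or None.
- observe(): the state.
- get_image(name): name is "side" or "top" or "wrist"; returns (picture, depth): 420x560x3 uint8, red, green, blue; 420x560 float32, m along the optical axis (not along the pixel's ray), 0 where there is no reading.
- get_calibration(name): a dict with "intrinsics" (3x3 intrinsics, pixels), "dist_coeffs" ([k1, k2, p1, p2, k3] as OpenCV has them; the pictures are not rectified), "world_from_camera" (4x4, takes a point from camera to world coordinates). Camera axes: x right, y down, z forward; pixel columns grow to the right and rows downward; lengths in m; the calibration is good to about 2 mm. A picture is of the moment at which its call begins: read the wrist's pose just before it. get_calibration takes no time and is no camera call; for the wrist camera it gives the pose at the moment of the call.
A pose or a line that the arm cannot do raises Unreachable and nothing moves.
- job_done(): hands the job in; it is judged then, once.
The state is a dict: "time_s": time; "q": joint angles; "joint_velocities": joint speeds; "joint_torque": joint torques, N m; "eef_pos": TCP position; "tcp_rot": TCP orientation; "ft_force": force on the tool from outside, world axes, zero at the start; "torque": the same for the moment, N m; "opening": finger opening in m; "grasp_force": force on a finger pad.
Only numpy, scipy, OpenCV 4.12 (cv2) and the standard library are available. Lean on these libraries where they do the work, as an engineer would, in place of code of your own. Each camera call takes 0.05 s, during which the arm holds its last target. There are 200 camera calls.

## Task

Start the ceiling fan before the thali is served: with the fingertips, press the caps of the push-buttons on the table down until each stays down, first the green one (mains), then the white one (fan), then the blue one (slow breeze). Press each one lightly, leave the red cap up, do not lift the button units or push them about, and leave the plate, bowls and tumbler undisturbed.

Things in the scene. Friction and masses are not known exactly. Their poses are not given: they have to be found in the camera images.
- green_puck: loose battery-powered push-button unit with the green cap: a black round housing 66 mm across and 26 mm high standing on the table, about 0.35 kg; origin at the centre of its underside, z up. The cap, 40 mm across, stands up out of its middle; its flat top is 42 mm above the table when up and 34 mm (still 8 mm proud of the housing) when latched fully down
- green_top (a point): centre of the flat top of the green cap; it goes down with the cap
- green_key (a joint): how far the green cap is pressed in, in m: 0 up, 0.008 fully down. It has no return spring: it slides down against a steady drag of about 3 N and stays where it is left; it counts as on when more than 5 mm down. The cap sits on its stem with a stiff cushion of about 3 N per mm (up to 5 mm) that springs back, so the fingertips go about 1 mm further than this value while it slides, and after the bottom of the stroke the push rises by 3 N per mm
- white_puck: loose battery-powered push-button unit with the white cap: a black round housing 66 mm across and 26 mm high standing on the table, about 0.35 kg; origin at the centre of its underside, z up. The cap, 40 mm across, stands up out of its middle; its flat top is 42 mm above the table when up and 34 mm (still 8 mm proud of the housing) when latched fully down
- white_top (a point): centre of the flat top of the white cap; it goes down with the cap
- white_key (a joint): how far the white cap is pressed in, in m: 0 up, 0.008 fully down. It has no return spring: it slides down against a steady drag of about 3 N and stays where it is left; it counts as on when more than 5 mm down. The cap sits on its stem with a stiff cushion of about 3 N per mm (up to 5 mm) that springs back, so the fingertips go about 1 mm further than this value while it slides, and after the bottom of the stroke the push rises by 3 N per mm
- blue_puck: loose battery-powered push-button unit with the blue cap: a black round housing 66 mm across and 26 mm high standing on the table, about 0.35 kg; origin at the centre of its underside, z up. The cap, 40 mm across, stands up out of its middle; its flat top is 42 mm above the table when up and 34 mm (still 8 mm proud of the housing) when latched fully down
- blue_top (a point): centre of the flat top of the blue cap; it goes down with the cap
- blue_key (a joint): how far the blue cap is pressed in, in m: 0 up, 0.008 fully down. It has no return spring: it slides down against a steady drag of about 3 N and stays where it is left; it counts as on when more than 5 mm down. The cap sits on its stem with a stiff cushion of about 3 N per mm (up to 5 mm) that springs back, so the fingertips go about 1 mm further than this value while it slides, and after the bottom of the stroke the push rises by 3 N per mm
- red_puck: loose battery-powered push-button unit with the red cap: a black round housing 66 mm across and 26 mm high standing on the table, about 0.35 kg; origin at the centre of its underside, z up. The cap, 40 mm across, stands up out of its middle; its flat top is 42 mm above the table when up and 34 mm (still 8 mm proud of the housing) when latched fully down
- red_top (a point): centre of the flat top of the red cap; it goes down with the cap
- red_key (a joint): how far the red cap is pressed in, in m: 0 up, 0.008 fully down. It has no return spring: it slides down against a steady drag of about 3 N and stays where it is left; it counts as on when more than 5 mm down. The cap sits on its stem with a stiff cushion of about 3 N per mm (up to 5 mm) that springs back, so the fingertips go about 1 mm further than this value while it slides, and after the bottom of the stroke the push rises by 3 N per mm
- plate: round steel thali plate, 260 mm across, 18 mm high, loose on the table; origin at the centre of its underside; only a bystander
- bowl_on_plate: smaller mustard yellow melamine bowl, 100 mm across the rim, 45 mm high, standing on the steel plate; origin at the centre of its underside; only a bystander
- bowl: larger mustard yellow melamine bowl, 120 mm across the rim, 50 mm high, on the table; origin at the centre of its underside; only a bystander
- tumbler: clear glass tumbler, 68 mm across, 95 mm high, upright on the table; origin at the centre of its underside; only a bystander
Things that resemble listed ones, but are neither listed nor needed, are in the scene too. What is shaped like the blue_puck but purple is not meant. What is shaped like the white_puck but turquoise is not meant.

How it is judged:
By the outcome, as a careful person would: the job done as asked, in the order asked, and still so for the second after the job is handed in, with the robot touching nothing.
It also fails if it takes over 54 s, if anything falls off the work surface, if the arm or the gripper's body presses on something with over 40 N, if the wrist force passes 120 N, or if a joint passes its speed limit or range.

## Working session

There is one attempt and no reset: what is moved stays moved. The work goes in short steps, each a Python script; the robot and the scene stay as the last script left them, time stands still between calls to the robot, and variables do not carry over. Pictures are saved under pics/ and viewed, at most 10 in all, crops included, and the job is handed in when it is done.

```bash
mkdir -p pics; python3 - <<'E'
from plant import *
import cv2,numpy as np
for n in("top","side"):
    im,d=get_image(n); cv2.imwrite(f"pics/{n}0.png",im[:,:,::-1]); np.save(f"pics/{n}0.npy",d)
    c=get_calibration(n); print(n,c["intrinsics"],c["dist_coeffs"],np.round(c["world_from_camera"],4).tolist())
print(observe())
E
```

```text
top [[464.42148234   0.         273.66978531]
 [  0.         464.42148234 211.22125334]
 [  0.           0.           1.        ]] [0.0021442 0.        0.        0.        0.       ] [[0.0196, -0.9871, 0.159, 0.4449], [-0.9996, -0.0225, -0.0165, 0.0241], [0.0199, -0.1586, -0.9871, 0.9502], [0.0, 0.0, 0.0, 1.0]]
side [[491.88384951   0.         272.76668863]
 [  0.         491.88384951 207.28216603]
 [  0.           0.           1.        ]] [-0.17186217  0.          0.          0.          0.        ] [[0.8194, -0.4229, 0.3871, 0.1769], [-0.5732, -0.5925, 0.5661, -0.6252], [-0.01, -0.6857, -0.7278, 0.8713], [0.0, 0.0, 0.0, 1.0]]
{'time_s': 0.1, 'q': array([ 1.21585818e+00,  2.21149259e-01,  1.52746802e+00, -3.34157199e-05,
        1.39470031e+00, -1.26088371e-01]), 'joint_velocities': array([ 0.00031313, -0.00237004, -0.00226655,  0.00028359, -0.00287022,
       -0.00097493]), 'joint_torque': array([ 1.81250607e-04, -4.98246825e+01, -3.90543580e+01, -1.74570350e-04,
        5.79636981e-03,  2.08976644e-05]), 'eef_pos': array([0.14160719, 0.60820103, 0.23032258]), 'tcp_rot': array([-3.13987727e+00, -1.84291117e-04,  2.91274860e+00]), 'ft_force': array([ 0.18264801,  1.16904873, -0.13792565]), 'torque': array([0.00307958, 0.03508853, 0.05573141]), 'grasp_force': 0.0, 'opening': 0.08522570647535367}
```

View pics/top0.png

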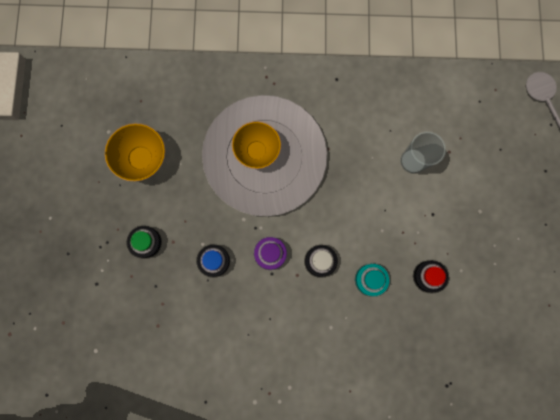

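View pics/side0.png

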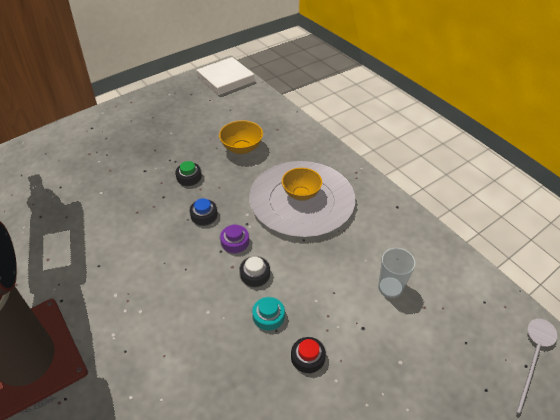

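Top view, left to right: green (141,240), blue (212,260), purple look-alike (270,253), white (321,261), turquoise look-alike (373,280), red (434,276). In the side view green is at (187,168), blue (203,206), white (254,266) and red (309,350). The ones meant are the black housings with green, white and blue caps. Next I'll triangulate them and check an enlarged crop.

```bash
cat >h.py <<'E'
from plant import *
import cv2,numpy as np
def blob(im,name,seed,r=14):
    """centroid of the cap colour near seed"""
    h=cv2.cvtColor(im,cv2.COLOR_RGB2HSV).astype(int); H,S,V=h[...,0],h[...,1],h[...,2]
    m={"green":(abs(H-68)<15)&(S>130),"blue":(abs(H-110)<12)&(S>130),
       "red":((H<8)|(H>172))&(S>150),"white":(S<60)&(V>165)}[name]&(V>60)
    k=np.zeros(m.shape,np.uint8); cv2.circle(k,tuple(seed),r,1,-1)
    ys,xs=np.nonzero(m&(k>0)); return np.array([xs.mean(),ys.mean()]),len(xs)
def ray(c,p):
    u=cv2.undistortPoints(np.array([[p]],float),c["intrinsics"],np.array(c["dist_coeffs"]))[0,0]
    T=np.array(c["world_from_camera"]); d=T[:3,:3]@[*u,1]; return T[:3,3],d
def tri(rs):
    A=[];b=[]
    for o,d in rs:
        d=d/np.linalg.norm(d); P=np.eye(3)-np.outer(d,d); A.append(P); b.append(P@o)
    A,b=np.vstack(A),np.hstack(b); x=np.linalg.lstsq(A,b,rcond=None)[0]; return x,np.abs(A@x-b).max()
def atz(o,d,z): return o+d*(z-o[2])/d[2]
E
python3 - <<'E'
from h import *
ims={n:cv2.imread(f"pics/{n}0.png")[:,:,::-1].copy() for n in("top","side")}
C={n:get_calibration(n) for n in ims}
S={"green":((141,240),(187,168)),"white":((321,261),(254,266)),"blue":((212,260),(203,206)),"red":((434,276),(309,350))}
for k,(a,b) in S.items():
    pa,na=blob(ims["top"],k,a); pb,nb=blob(ims["side"],k,b)
    ra,rb=ray(C["top"],pa),ray(C["side"],pb)
    x,e=tri([ra,rb]); d=np.load("pics/top0.npy")[int(pa[1]),int(pa[0])]
    print(k,pa.round(1),na,pb.round(1),nb,x.round(4),e.round(4),"top@.042",atz(*ra,.042)[:2].round(4),"side",atz(*rb,.042)[:2].round(4),"depthpt",(ra[0]+ra[1]*d).round(4))
cv2.imwrite("pics/crop.png",cv2.resize(ims["top"][215:305,110:465,::-1],None,fx=2.25,fy=2.25,interpolation=cv2.INTER_CUBIC))
E
```

```text
green [140.5 240.4] 301 [186.9 167.5] 164 [0.527  0.2712 0.0302] 0.0018 top@.042 [0.5277 0.2673] side [0.5203 0.2593] depthpt [0.5276 0.2671 0.0428]
white [321.8 260.1] 232 [253.6 263.5] 217 [ 0.4956 -0.087   0.0372] 0.0014 top@.042 [ 0.4967 -0.087 ] side [ 0.4923 -0.0896] depthpt [ 0.4969 -0.0873  0.0395]
blue [212.  259.9] 298 [202.  205.5] 201 [0.4917 0.1286 0.0323] 0.0014 top@.042 [0.4927 0.1269] side [0.4867 0.1204] depthpt [0.4927 0.1269 0.0419]
red [434.7 275.9] 345 [308.4 349.4] 370 [ 0.4696 -0.3103  0.0334] 0.0013 top@.042 [ 0.4706 -0.3078] side [ 0.4652 -0.3131] depthpt [ 0.4706 -0.3086  0.0396]
```

View pics/crop.png

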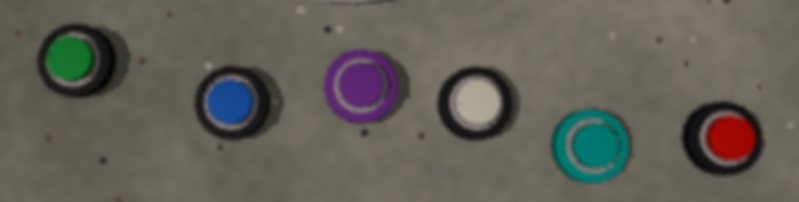

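The crop confirms it: black housings with green, blue, white and red caps, and the purple and turquoise look-alikes coloured all over. Top-view positions at z=0.042 agree with the depth readings. The side centroids are biased low because they include the cap walls. Next is a close look from the wrist.

```bash
python3 - <<'E'
from h import *
P={"white":(.4967,-.087),"blue":(.4927,.1269),"green":(.5277,.2673)}
gripper_to(0.0)
vis=[]
for k in("white","blue","green"):
    q0=observe()["q"]; yaw=min([2.91,2.91-np.pi,2.91-np.pi/2],key=lambda y:9 if (q:=inverse_kinematics([*P[k],.2],[np.pi,0,y])) is None else abs(q-q0).max())
    movep([*P[k],.2],[np.pi,0,yaw])
    c=get_calibration("wrist"); im,d=get_image("wrist")
    K=np.array(c["intrinsics"]);T=np.array(c["world_from_camera"])
    w=np.array([*P[k],.042,1]); pc=(np.linalg.inv(T)@w)[:3]
    uv=cv2.projectPoints(pc[None],np.zeros(3),np.zeros(3),K,np.array(c["dist_coeffs"]))[0].ravel()
    np.savez(f"pics/w_{k}.npz",im=im,d=d,K=K,T=T,D=c["dist_coeffs"])
    o=observe(); print(k,uv.round(1),o["eef_pos"].round(4),o["tcp_rot"].round(3),o["ft_force"].round(2),o["time_s"],"opening",o["opening"])
    cv2.circle(im,tuple(int(v) for v in uv),4,(255,0,255),1); vis.append(cv2.resize(im[:,:,::-1],(400,300)))
cv2.imwrite("pics/w.png",np.vstack([np.hstack(vis[:2]),np.hstack([vis[2],vis[2]*0])]))
E
```

```text
white [278.6 191.5] [ 0.4969 -0.0863  0.2   ] [3.141 0.    2.911] [-0.28  0.94  0.55] 3.675 opening -8.51996650870261e-05
blue [279.9 191.3] [0.493  0.1259 0.2   ] [-3.141  0.     2.909] [-0.53  0.16  0.24] 4.5917 opening 1.3160777460145812e-05
green [280.2 191.3] [0.528  0.266  0.1997] [-3.141 -0.     2.909] [ 0.14 -0.29 -0.24] 5.275 opening -8.34060657031317e-06
```

View pics/w.png

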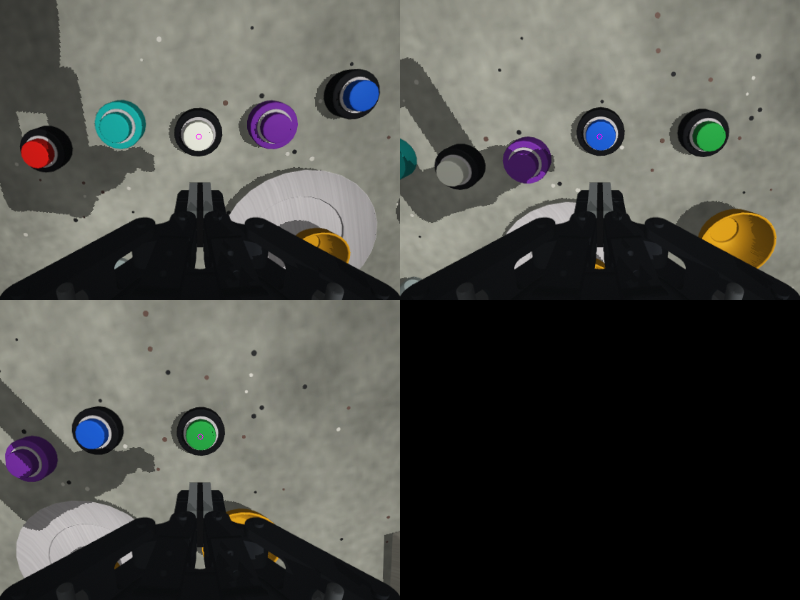

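All three projected points fall on their caps (white at 199,136; blue at 600,136; green at 200,436 in the montage). I'll correct from the wrist blobs and press green.

```bash
cat >>h.py <<'E'
def spots():
    top=cv2.imread("pics/top0.png")[:,:,::-1].copy(); ct=get_calibration("top"); out={}
    for k,a in {"green":(141,240),"white":(321,261),"blue":(212,260)}.items():
        z=np.load(f"pics/w_{k}.npz"); c=dict(intrinsics=z["K"],dist_coeffs=z["D"],world_from_camera=z["T"])
        p,n=blob(z["im"],k,(279,191),24); r=ray(c,p); x,e=tri([r,ray(ct,blob(top,k,a)[0])])
        w=atz(*r,.042)[:2]; t=atz(*ray(ct,blob(top,k,a)[0]),.042)[:2]; out[k]=(w+t)/2
        print(k,p.round(1),n,"tri",x.round(4),e.round(4),"wrist",w.round(4),"top",t.round(4))
    return out
def press(k,xy,F=7.):
    R=[np.pi,0,2.91]
    if np.hypot(*(observe()["eef_pos"][:2]-xy))>.05: movep([*xy,.13],R)
    move_l([*xy,.06],feed=.1,rotation=R); hold(.3)
    f0=observe()["ft_force"]
    s=move_l([*xy,.0315],feed=.015,max_force=F); o=observe()
    print(k,"stopped",s,o["eef_pos"].round(4),(o["ft_force"]-f0).round(2))
    move_l([*xy,.13],feed=.1); print("t",observe()["time_s"])
E
python3 - <<'E'
from h import *
s=spots(); assert all(np.hypot(*(s[k]-p))<.006 for k,p in {"white":(.4967,-.087),"blue":(.4927,.1269),"green":(.5277,.2673)}.items())
press("green",s["green"])
x=s["green"]-[.03,0]; movep([*x,.2],[np.pi,0,2.91])
im,d=get_image("side"); cv2.imwrite("pics/s1.png",cv2.resize(im[140:240,140:280,::-1],None,fx=5,fy=5,interpolation=cv2.INTER_CUBIC))
z=np.load("pics/w_green.npz")["d"]; im,d=get_image("wrist"); np.save("pics/w1d.npy",d);c=get_calibration("wrist")
pc=(np.linalg.inv(c["world_from_camera"])@[*s["green"],.036,1])[:3]; uv=cv2.projectPoints(pc[None],np.zeros(3),np.zeros(3),c["intrinsics"],np.array(c["dist_coeffs"]))[0].ravel().astype(int)
def zw(d,u,v,T,K):
    D=np.median(d[v-4:v+5,u-4:u+5]); return (T@np.array([*(np.linalg.inv(K)@[u,v,1]*D),1]))[2]
w=np.load("pics/w_green.npz"); print("cap z before",zw(w["d"],280,191,w["T"],w["K"]),"after",zw(d,*uv,np.array(c["world_from_camera"]),np.array(c["intrinsics"])),uv)
E
```

```text
green [280.7 188.6] 1403 tri [0.5274 0.2684 0.0365] 0.0008 wrist [0.5253 0.2683] top [0.5277 0.2673]
white [278.4 190.1] 1403 tri [ 0.497  -0.0875  0.0357] 0.0003 wrist [ 0.4954 -0.0869] top [ 0.4967 -0.087 ]
blue [280.4 188.9] 1428 tri [0.4929 0.1276 0.0333] 0.0002 wrist [0.4906 0.1278] top [0.4927 0.1269]
green stopped False [0.5266 0.2678 0.032 ] [-2.5  -0.11  5.89]
t 10.3083
cap z before 0.04181398217492466 after 0.032550947249069706 [287 220]
```

Green stopped at z=0.032 with 5.9 N, which means the full 8 mm stroke plus 2 mm of cushion. Depth shows the cap went from 0.042 to about 0.033, so it is latched. White comes next, then blue.

```bash
python3 - <<'E'
from h import *
s=spots()
for k in("white","blue"): press(k,s[k])
movep([.142,.608,.23],[np.pi,0,2.91])
hold(.3)
im,d=get_image("side"); a=im[140:380,140:340,::-1]
t,dt=get_image("top"); ct=get_calibration("top")
for k,p in {"green":(141,240),"white":(321,261),"blue":(212,260),"red":(434,276)}.items():
    q,n=blob(t,k,p); u,v=q.astype(int); D=np.median(dt[v-3:v+4,u-3:u+4]); D0=np.median(np.load("pics/top0.npy")[v-3:v+4,u-3:u+4])
    print(k,q.round(1),"z drop mm",round((D-D0)*1000,1))
cv2.imwrite("pics/end.png",np.hstack([cv2.resize(a,(375,450)),cv2.resize(t[190:320,100:470,::-1],(420,150)).repeat(3,0)]))
cv2.imwrite("pics/endtop.png",t[:,:,::-1])
E
```

```text
green [280.7 188.6] 1403 tri [0.5274 0.2684 0.0365] 0.0008 wrist [0.5253 0.2683] top [0.5277 0.2673]
white [278.4 190.1] 1403 tri [ 0.497  -0.0875  0.0357] 0.0003 wrist [ 0.4954 -0.0869] top [ 0.4967 -0.087 ]
blue [280.4 188.9] 1428 tri [0.4929 0.1276 0.0333] 0.0002 wrist [0.4906 0.1278] top [0.4927 0.1269]
white stopped False [ 0.4962 -0.087   0.0319] [-2.68  0.4   6.24]
t 16.5
blue stopped False [0.4917 0.1274 0.0319] [-3.48 -0.94  6.42]
t 21.7
green [141.9 240.9] z drop mm 8.6
white [321.1 260.2] z drop mm 8.4
blue [212.2 260. ] z drop mm 8.1
red [434.7 275.9] z drop mm -0.9
```

View pics/endtop.png

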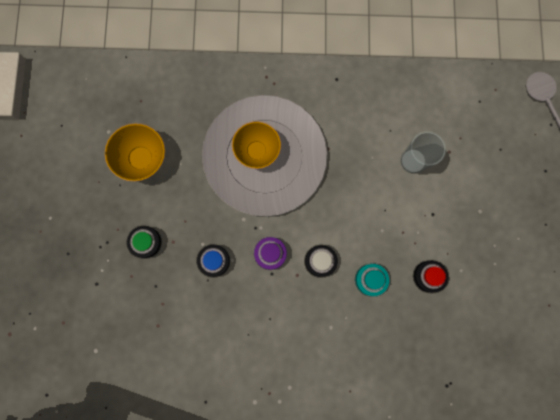

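The final top view shows the units, plate, bowls and tumbler where they were. The green (142,241), white (321,260) and blue (212,260) caps are about 8 mm down, and red is unchanged.

```bash
python3 -c "
from plant import *
print(job_done())"
```

```text
the job is handed in; nothing more can be done
None
```

I pressed green, then white, then blue; each cap sits about 8 mm down with about 6 N of push, red is still up, the units, plate, bowls and tumbler look unmoved, and the job was handed in at about 22 s.

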